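# Sweep the weld washers through the gate into the catch pocket

### The arm

A 6-joint arm with a two-finger parallel gripper is mounted at the origin on the work surface. World frame = base frame: x ahead of the robot, y to its left, z up, the work surface at z = 0. Lengths are in m, angles in rad, forces in N, time in s.
With the tool pointing down it reaches from about 0.425 to 0.925 m from the base axis. Payload 12.5 kg.
Tool frame: the origin (TCP) lies midway between the tips of the shut fingers; the grasp point (between the pads) lies 19 mm behind it (r.grip_depth is the distance from the TCP to the grasp point, in m); z points along the fingers, x is the direction in which the jaws open and shut, and the axes are right-handed (so a half turn about z gives the same grasp; the last joint's range is limited). The gripper opens to 85 mm and grips with 20 to 120 N. Pads are 22 mm wide; open, the fingers measure 114 mm over their backs; the gripper's body (76 mm by 85 mm) begins 54 mm behind the grasp point. The pads swing forward as they close: fully open they stand 13 mm farther back than shut.
Start: joints at [-1.373, 0.491, 1.559, -0, 1.092, -0.106], TCP at [0.187, -0.596, 0.231] pointing down, gripper open.
Joint ranges: [-3.1, 3.1], [-0.84, 2.19], [0.05, 2.79], [-1.13, 4.28], [0.06, 2.93], [-2.69, 2.69]. Speed limits (rad/s): [2.22, 2.22, 2.79, 3.14, 3.14, 3.14].

### API

Orientations are given as a unit quaternion [w, x, y, z].
In Python, from plant import r, optics gives the robot as it stands. The module is installed in compiled form; this text tells all that it offers.
- The arm moves only by the tool apply_moves, never from a script. Its argument "motion" is one flat list of numbers, 7 for each row, row after row: the gripper command: -1 is shut, 1 is fully open, values between are in proportion, then the shift along the world's x, y, z in m, then the turn, a rotation vector about the world's x, y, z in degrees. A call has 1 to 12 rows; each row is the pose to reach, as a shift and turn from the pose commanded when the call began; what a row does not reach only later rows make up. A row lasts 1/8 s, in which the tool goes at most 62.5 mm and 10.7 degrees, less where a joint would pass 70% of its speed; a pose out of reach is approached as far as the arm can. A call with a gripper value outside its range is refused whole. The fingers move at their own pace and stop on an object; "force" is the grip in N (left out, the last holds). Time passes only in rows, so rows that repeat a pose let the fingers close. It gives the time, the measured TCP pose, the force and the opening at its end, in the units of the state.
- r.get_state(): the state, without advancing time (a new reading comes with each control period).
- optics.camera(name): name is "scene" or "top" or "wrist"; returns a dict with "pixels" (480x640x3 uint8, red, green, blue), "mtx" (3x3 intrinsics, pixels), "k1" (the pictures are not rectified: a ray, as slopes to the right and down, at radius r is drawn at 1 + k1 r^2 times it, then the intrinsics apply), "rvec" (rotation vector, rad) and "tvec" (3), from world to camera coordinates, as OpenCV has them. Camera axes: x right, y down, z forward; pixel columns grow to the right and rows downward; lengths in m; the calibration is good to about 2 mm. A picture is of the moment at which its call begins. There is no depth.
- r.sign_off(): hands the job in, once; it reports no verdict.
The state is a dict: "t": time; "qpos": joint angles; "joint_vel": joint speeds; "tau": joint torques, N m; "tcp_pos": TCP position; "eef_rot": TCP orientation; "wrist_force": force on the tool from outside, world axes, zero at the start; "moment": the same for the moment, N m; "width": finger opening in m.
Only numpy, scipy, OpenCV 4.12 (cv2) and the standard library are available. Lean on these libraries where they do the work, as an engineer would, in place of code of your own. Each camera call takes 0.05 s, during which the arm holds its last target. There are 200 camera calls.

### The job

Push the three loose steel washers across the deck of the sorting tray and out through the narrow gate in its fence, one after another, so that all three drop into the catch pocket. Only slide them along the deck with the fingers, never lift them, and leave the nut standing on the deck and the other things around the tray where they are. Finish clear of everything.

Things in the scene. Friction and masses are not known exactly. Their poses are not given: they have to be found in the camera images.
- tray: Sorting tray, dark steel deck with pale fences, fixed to the table, level, turned up to 30 degrees either way. Origin on the table surface, z up. In its frame the flat deck's top is at z 62 mm, spanning x -134 to +134, y -94 to +84 between fences that rise 14 mm above the deck (tops at z 76). The +y fence (4 mm thick, inner face at y +84) has one gap, the gate; behind it hangs the pocket.
- gate (a point): Middle of the gate, a 40 mm wide gap in the +y fence, at deck height: tray frame x 0, y +84, z 62 mm. Axes as the tray's; washers pass along +y. The deck ends here, at y +84: a washer whose middle is pushed past this line tips over the edge and falls into the pocket.
- pocket (a point): Middle of the catch pocket's floor: tray frame x 0, y +117, z 6 mm. Pocket open above, inside x -33 to +33, y +84 to +150 mm, floor 56 mm below the deck, walls as high as the fences.
- washer1: One of three alike thick steel washers, 30 mm outer diameter, 13 mm hole, 8 mm thick, about 36 g, at first lying flat on the deck 42 mm or more (middle to middle) from the others. Origin at its middle (4 mm above the deck when flat); z is its axis.
- washer2: One of three alike thick steel washers, 30 mm outer diameter, 13 mm hole, 8 mm thick, about 36 g, at first lying flat on the deck 42 mm or more (middle to middle) from the others. Origin at its middle (4 mm above the deck when flat); z is its axis.
- washer3: One of three alike thick steel washers, 30 mm outer diameter, 13 mm hole, 8 mm thick, about 36 g, at first lying flat on the deck 42 mm or more (middle to middle) from the others. Origin at its middle (4 mm above the deck when flat); z is its axis.
- nut: Bystander: steel hexagonal coupling nut, 24 mm across flats, 40 mm tall, standing loose on the deck in the corner at the +x end of the gate fence. Origin under its middle. Leave it alone.
- jar: Bystander: closed jar, 66 mm diameter, 70 mm tall, standing on the table beyond the tray's gate fence, to the +x side of the pocket. Origin under its middle. Leave it alone.
- square: Bystander: red L-shaped magnetic welding square, about 100 mm long, 20 mm high, lying on the table beyond the gate fence, to the -x side of the pocket. Origin under its middle. Leave it alone.
- brush: Bystander: wire brush, 200 mm long, lying on the table on the tray's -y side. Origin under its middle. Leave it alone.
Things that resemble listed ones, but are neither listed nor needed, are in the scene too. What is shaped like the washer3 but orange or pink is not meant.

How it is judged:
On the way, in this order (a step that is already met when the one before it is completed fails the run):
1. a first washer has gone through the gate into the pocket (((x of washer1 in the frame of tray between -0.033 and 0.033 m and y of washer1 in the frame of tray between 0.084 and 0.152 m and z of washer1 in the frame of tray below 0.056 m) or (x of washer2 in the frame of tray between -0.033 and 0.033 m and y of washer2 in the frame of tray between 0.084 and 0.152 m and z of washer2 in the frame of tray below 0.056 m) or (x of washer3 in the frame of tray between -0.033 and 0.033 m and y of washer3 in the frame of tray between 0.084 and 0.152 m and z of washer3 in the frame of tray below 0.056 m))), for 0.2 s.
2. a second washer has followed it ((((x of washer1 in the frame of tray between -0.033 and 0.033 m and y of washer1 in the frame of tray between 0.084 and 0.152 m and z of washer1 in the frame of tray below 0.056 m) and (x of washer2 in the frame of tray between -0.033 and 0.033 m and y of washer2 in the frame of tray between 0.084 and 0.152 m and z of washer2 in the frame of tray below 0.056 m)) or ((x of washer1 in the frame of tray between -0.033 and 0.033 m and y of washer1 in the frame of tray between 0.084 and 0.152 m and z of washer1 in the frame of tray below 0.056 m) and (x of washer3 in the frame of tray between -0.033 and 0.033 m and y of washer3 in the frame of tray between 0.084 and 0.152 m and z of washer3 in the frame of tray below 0.056 m)) or ((x of washer2 in the frame of tray between -0.033 and 0.033 m and y of washer2 in the frame of tray between 0.084 and 0.152 m and z of washer2 in the frame of tray below 0.056 m) and (x of washer3 in the frame of tray between -0.033 and 0.033 m and y of washer3 in the frame of tray between 0.084 and 0.152 m and z of washer3 in the frame of tray below 0.056 m)))), for 0.2 s.
3. the third washer has followed too (x of washer1 in the frame of tray between -0.033 and 0.033 m and y of washer1 in the frame of tray between 0.084 and 0.152 m and z of each of washer1, washer2, washer3 in the frame of tray below 0.056 m and x of washer2 in the frame of tray between -0.033 and 0.033 m and y of washer2 in the frame of tray between 0.084 and 0.152 m and x of washer3 in the frame of tray between -0.033 and 0.033 m and y of washer3 in the frame of tray between 0.084 and 0.152 m), for 0.2 s.
At the end, for the whole second after the job is handed in: All three washers lie at rest inside the catch pocket, their middles below the deck (at least 6 mm), having gone in one after another (0.2 s or more apart); nut, jar, square and brush are within 20 mm of where they stood and the nut is upright (all of step 3 and linear speed of each of washer1, washer2, washer3 below 0.02 m/s and distance of each of nut, jar, square, brush from where it was at the start of the episode below 0.02 m and angle between nut's own z axis and vertical below 0.2 rad); the robot touches nothing.
It fails at once if a washer is lifted: its middle comes more than 15 mm above the deck (11 mm higher than when it lies flat) (z of any of washer1, washer2, washer3 in the frame of tray above 0.077 m).
It fails at once if a bystander (nut, jar, square, brush) is moved by more than 20 mm or the nut is knocked over (distance of any of nut, jar, square, brush from where it was at the start of the episode above 0.02 m or angle between nut's own z axis and vertical above 0.5 rad).
It also fails if it takes over 58 s, if anything falls off the work surface, if the arm or the gripper's body presses on something with over 40 N, if the wrist force passes 120 N, or if a joint passes its speed limit or range.

## Working session

There is one attempt and no reset: what is moved stays moved. The work goes in short steps, Python scripts to look and compute and a tool call to move; the robot and the scene stay as the last step left them, time stands still between calls to the robot, and variables do not carry over. Pictures are saved under pics/ and viewed, about 8 in all and at most 12, crops included, and the job is handed in when it is done.

Besides the shell and the picture viewer there is one more tool, called after "Emit:" as name(argument=value, ...), one argument or row to a line, values as JSON. apply_moves: Moves the arm, as the interface text tells. Its arguments: {"type":"object","properties":{"motion":{"type":"array"},"force":{"type":"number"}},"required":["motion"]}

```bash
mkdir -p pics
cat > h.py <<'E'
import cv2,numpy as np
from plant import r,optics
def cam(n,save=None):
    c=optics.camera(n)
    if save: cv2.imwrite('pics/'+save,c['pixels'][:,:,::-1])
    return c
def ray(c,uv):
    uv=np.atleast_2d(np.array(uv,float));K=np.array(c['mtx']);k=c['k1']
    d=cv2.undistortPoints(uv[:,None],K,np.array([k,0,0,0,0.]))[:,0]
    R=cv2.Rodrigues(np.array(c['rvec'],float))[0];t=np.array(c['tvec'],float).ravel()
    return -R.T@t, np.c_[d,np.ones(len(d))]@R
def plane(c,uv,z):
    o,d=ray(c,uv);return o+d*((z-o[2])/d[:,2])[:,None]
def proj(c,P):
    return cv2.projectPoints(np.atleast_2d(np.array(P,float)),np.array(c['rvec'],float),np.array(c['tvec'],float),np.array(c['mtx']),np.array([c['k1'],0,0,0,0.]))[0][:,0]
E
python3 - <<'E'
from h import *
for n in('top','scene'):
    c=cam(n,n+'0.png'); o,d=ray(c,[[320,240]]); print(n,c['k1'],o.round(3),d.round(2),c['mtx'][0][0])
print(r.get_state())
E
```

```text
top -0.02243713481011937 [0.481 0.04  0.761] [[ 0.18 -0.01 -0.98]] 501.9630473070093
scene -0.04925929248643583 [ 1.011 -0.159  0.655] [[-0.56  0.27 -0.78]] 438.3420319328573
{'t': 0.1, 'qpos': array([-1.37261099e+00,  4.91506829e-01,  1.55937920e+00, -9.16344938e-06,
        1.09169132e+00, -1.05599558e-01]), 'joint_vel': array([-0.00038368, -0.00149177, -0.00194132, -0.00070299, -0.00126775,
       -0.00097512]), 'tau': array([ 1.43081739e-03, -6.19446087e+01, -2.62026769e+01, -1.75832943e-04,
        2.90547847e-03, -5.80438609e-06]), 'tcp_pos': array([ 0.18694073, -0.59618682,  0.23078469]), 'eef_rot': array([-3.28654872e-04,  8.05958326e-01, -5.91972072e-01, -3.66618796e-04]), 'wrist_force': array([ 0.04419121, -0.43029729, -0.04580711]), 'moment': array([ 0.03098077,  0.02865399, -0.03012635]), 'width': 0.08544141501912617}
```

View pics/top0.png

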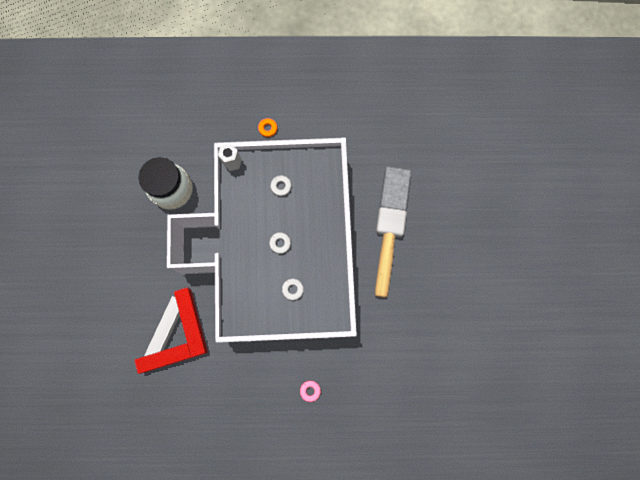

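View pics/scene0.png

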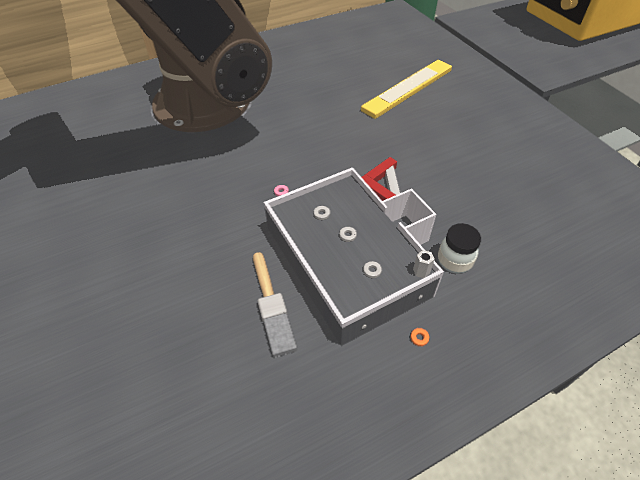

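The top view shows the tray with its gate on the left (world +y), at about (216,240). The washers are at (281,186), (280,243) and (292,289), the nut at (229,155), and the pink and orange decoys are outside the tray. The scene view agrees with this.

```bash
cat >> h.py <<'E'
def washers(c,lo=60,poly=None):
    im=c['pixels'];hsv=cv2.cvtColor(im,cv2.COLOR_RGB2HSV)
    m=((hsv[...,2]>140)&(hsv[...,1]<60)).astype(np.uint8)
    n,l,s,ce=cv2.connectedComponentsWithStats(m)
    out=[]
    for i in range(1,n):
        if s[i,4]>lo and 8<s[i,2]<34 and 8<s[i,3]<34:
            ct=cv2.findContours((l==i).astype(np.uint8),cv2.RETR_EXTERNAL,cv2.CHAIN_APPROX_NONE)[0][0]
            (u,v),ax,_=cv2.fitEllipse(ct); out.append((u,v,ax[0],ax[1],s[i,4]))
    return out
E
python3 - <<'E'
from h import *
for n in('top','scene'):
    c=cam(n)
    for w in washers(c): print(n,np.round(w,1),plane(c,w[:2],.068)[0].round(4))
    g=c['pixels'].min(2)
    m=(g>190).astype(np.uint8); k,l,s,ce=cv2.connectedComponentsWithStats(m)
    for i in range(1,k):
        if s[i,4]>300:
            ct=cv2.findContours((l==i).astype(np.uint8),cv2.RETR_EXTERNAL,cv2.CHAIN_APPROX_NONE)[0][0]
            ap=cv2.approxPolyDP(ct,4,True)[:,0]; print(n,'comp',s[i])
            P=plane(c,ap,.076)
            for a,p in zip(ap,P): print(a,p.round(4))
E
```

```text
top [280.1 184.6  19.6  20.6 293. ] [0.6857 0.0926 0.068 ]
top [279.2 242.1  20.5  20.9 307. ] [0.6023 0.0931 0.068 ]
top [292.1 288.6  21.   21.3 322. ] [0.5371 0.0749 0.068 ]
top comp [ 167  138  189  204 3491]
[345 138] [ 0.7525 -0.0008  0.076 ]
[215 143] [0.7457 0.1859 0.076 ]
[215 211] [0.6455 0.1827 0.076 ]
[167 216] [0.6387 0.2496 0.076 ]
[167 267] [0.567  0.2463 0.076 ]
[215 266] [0.568  0.1804 0.076 ]
[216 341] [0.4668 0.1762 0.076 ]
[355 335] [ 0.4735 -0.0102  0.076 ]
top comp [378 208  28  26 595]
[381 208] [ 0.6487 -0.0499  0.076 ]
[378 230] [ 0.6172 -0.0448  0.076 ]
[402 233] [ 0.6128 -0.0782  0.076 ]
[405 212] [ 0.6428 -0.0835  0.076 ]
top comp [145 296  33  60 682]
[172 296] [0.5272 0.2377 0.076 ]
[145 355] [0.4489 0.2704 0.076 ]
[160 349] [0.4567 0.2507 0.076 ]
[175 317] [0.499  0.2324 0.076 ]
scene [630.4 155.8  10.1  28.5 202. ] [0.6904 0.7147 0.068 ]
scene [321.5 211.5  11.5  15.8 137. ] [0.5369 0.0757 0.068 ]
scene [347.9 233.   12.5  16.5 148. ] [0.6024 0.0935 0.068 ]
scene [372.4 268.3  14.   17.7 176. ] [0.6852 0.0929 0.068 ]
scene comp [379  68  58  35 620]
[4
[... 553 characters left out ...]
3] [ 0.4805 -0.0041  0.076 ]
[351 169] [0.4711 0.173  0.076 ]
[385 207] [0.5859 0.1783 0.076 ]
[384 201] [0.5725 0.1845 0.076 ]
[411 190] [0.5716 0.244  0.076 ]
[433 213] [0.6371 0.2464 0.076 ]
[405 227] [0.6414 0.1841 0.076 ]
[399 223] [0.629  0.1799 0.076 ]
[423 250] [0.6967 0.183  0.076 ]
[420 261] [0.7129 0.1657 0.076 ]
[428 263] [0.7222 0.1749 0.076 ]
[431 253] [0.7079 0.1911 0.076 ]
[406 228] [0.6441 0.1844 0.076 ]
[435 213] [0.6388 0.2496 0.076 ]
[412 189] [0.5703 0.2471 0.076 ]
[398 191] [0.5628 0.2211 0.076 ]
scene comp [259 294  27  24 445]
[280 294] [ 0.6658 -0.0612  0.076 ]
[259 299] [ 0.6593 -0.0933  0.076 ]
[263 317] [ 0.6907 -0.0995  0.076 ]
[285 311] [ 0.6964 -0.0664  0.076 ]
```

Emit:
apply_moves(
  motion=[-0.53, 0.4167, 0.6597, -0.08, 0, 0, 74.6, -0.53, 0.4167, 0.6597, -0.08, 0, 0, 74.6, -0.53, 0.4167, 0.6597, -0.08, 0, 0, 74.6, -0.53, 0.4167, 0.6597, -0.08, 0, 0, 74.6, -0.53, 0.4167, 0.6597, -0.08, 0, 0, 74.6, -0.53, 0.4167, 0.6597, -0.08, 0, 0, 74.6, -0.53, 0.4167, 0.6597, -0.08, 0, 0, 74.6, -0.53, 0.4167, 0.6597, -0.08, 0, 0, 74.6, -0.53, 0.4167, 0.6597, -0.08, 0, 0, 74.6, -0.53, 0.4167, 0.6597, -0.08, 0, 0, 74.6, -0.53, 0.4167, 0.6597, -0.08, 0, 0, 74.6, -0.53, 0.4167, 0.6597, -0.08, 0, 0, 74.6],
)

```text
t: 1.7
tcp_pos: [0.5863, 0.0364, 0.1546]
eef_rot: [0.0, 1.0, 0.018, 0.0]
wrist_force: [0.2, -0.0, 0.3]
width: 0.0203
```

Emit:
apply_moves(
  motion=[-0.53, 0, 0, 0, 0, 0, 0, -0.53, 0, 0, 0, 0, 0, 0],
)

```text
t: 1.95
tcp_pos: [0.585, 0.0343, 0.1546]
eef_rot: [0.0, 1.0, 0.018, -0.0]
wrist_force: [-0.3, 0.6, 0.2]
width: 0.02
```

Emit:
apply_moves(
  motion=[-0.53, 0.0186, 0.0292, -0.04, 0, 0, 0, -0.53, 0.0186, 0.0292, -0.07, 0, 0, 0, -0.53, 0.0186, 0.0292, -0.083, 0, 0, 0, -0.53, 0.0186, 0.0292, -0.0896, 0, 0, 0, -0.53, 0.0186, 0.0292, -0.0896, 0, 0, 0],
)

```text
t: 2.58
tcp_pos: [0.6042, 0.0629, 0.0658]
eef_rot: [0.0, 1.0, 0.017, 0.0]
wrist_force: [-0.3, -0.1, 0.9]
width: 0.02
```

Run:
```python
from h import *
s=r.get_state();print(s['tcp_pos'],s['wrist_force'],s['width'])
c=cam('scene'); cv2.imwrite('pics/s1.png',cv2.resize(c['pixels'][130:350,220:480,::-1],None,fx=3,fy=3)[:600,:800])
```

```text
[0.60416472 0.06294362 0.06581337] [-0.3187734  -0.05197416  0.87728777] 0.01997673979704211
```

View pics/s1.png

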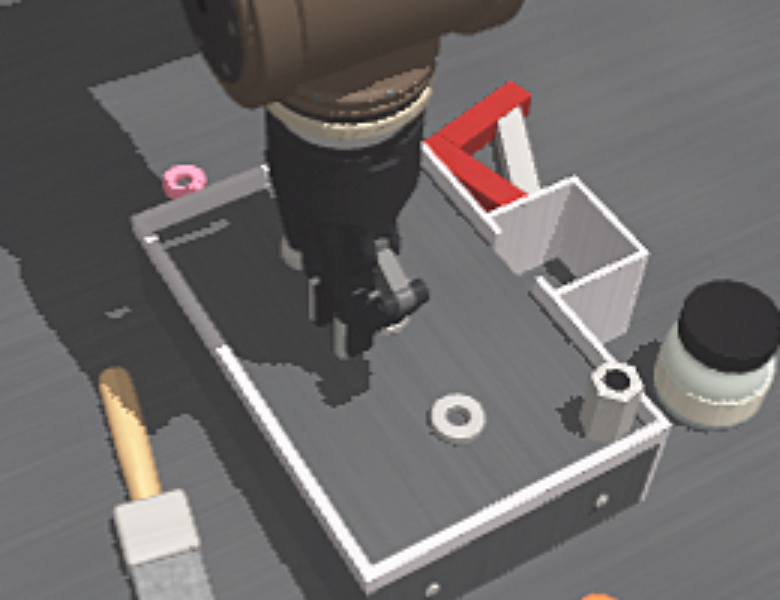

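The crop shows the open fingertips standing on the deck behind the middle washer with the jaws along tray x. The gate is clear, and the +x washer at crop (458,416) is undisturbed. Next I push.

Emit:
apply_moves(
  motion=[-0.53, 0, 0.005, 0, 0, 0, 0, -0.53, 0.0002, 0.01, 0, 0, 0, 0, -0.53, 0.0006, 0.018, 0, 0, 0, 0, -0.53, 0.001, 0.027, 0, 0, 0, 0, -0.53, 0.0014, 0.036, 0, 0, 0, 0, -0.53, 0.0018, 0.045, 0, 0, 0, 0, -0.53, 0.0022, 0.054, 0, 0, 0, 0, -0.53, 0.0026, 0.063, 0, 0, 0, 0, -0.53, 0.003, 0.072, 0, 0, 0, 0, -0.53, 0.0033, 0.081, 0, 0, 0, 0, -0.53, 0.0036, 0.09, 0, 0, 0, 0, -0.53, 0.0036, 0.0985, 0, 0, 0, 0],
)

```text
t: 4.12
tcp_pos: [0.6077, 0.1627, 0.0652]
eef_rot: [-0.0, 1.0, 0.018, 0.0]
wrist_force: [-0.1, 0.3, 0.3]
width: 0.0202
```

Emit:
apply_moves(
  motion=[-0.53, 0, 0, 0, 0, 0, 0, -0.53, 0, 0, 0, 0, 0, 0, -0.53, 0, -0.012, 0.02, 0, 0, 0, -0.53, 0, -0.02, 0.07, 0, 0, 0, -0.53, 0, -0.02, 0.1, 0, 0, 0],
)

```text
t: 4.75
tcp_pos: [0.6082, 0.1406, 0.1688]
eef_rot: [-0.0, 1.0, 0.017, 0.001]
wrist_force: [0.1, -0.7, 0.3]
width: 0.0202
```

Run:
```python
from h import *
s=r.get_state();print(s['tcp_pos'],s['wrist_force'],s['width'])
for n in('top','scene'):
    c=cam(n,n+'2.png')
    for w in washers(c): print(n,np.round(w,1),plane(c,w[:2],.068)[0].round(4))
    if n=='top':a=c['pixels'][110:360,140:440]
    else:b=c['pixels'][130:380,220:520]
cv2.imwrite('pics/c2.png',cv2.resize(np.hstack([a,b])[...,::-1],None,fx=1.33,fy=1.33))
```

```text
[0.60822093 0.14063204 0.16881551] [ 0.11166735 -0.72271425  0.26787271] 0.020197826880635247
top [292.2 289.3  18.2  19.  199. ] [0.536  0.0747 0.068 ]
scene [407.  148.5   5.1  16.1  74. ] [0.4625 0.31   0.068 ]
scene [630.4 155.7  10.3  28.3 206. ] [0.6902 0.7149 0.068 ]
scene [372.4 268.3  14.3  17.8 186. ] [0.6852 0.093  0.068 ]
```

View pics/c2.png

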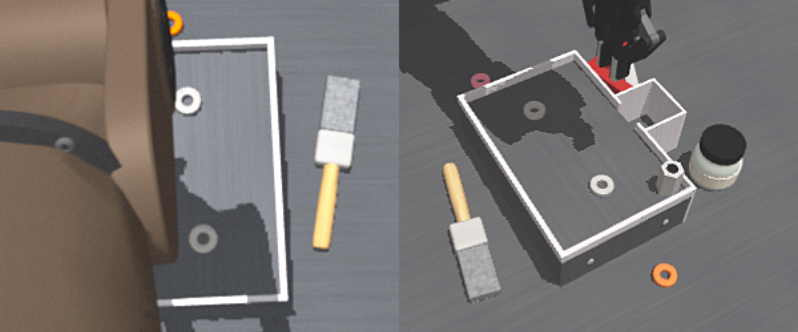

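The first washer is off the deck and through the gate. The other two have not moved: in this crop they are at (187,100) and (203,238) in the top half. Next is the +x washer, pushed towards -x.

Emit:
apply_moves(
  motion=[-0.53, 0.03, -0.01, -0.015, 0, 0, -10, -0.53, 0.06, -0.03, -0.015, 0, 0, -20, -0.53, 0.09, -0.04, -0.015, 0, 0, -30, -0.53, 0.1084, -0.0484, -0.015, 0, 0, -40, -0.53, 0.1084, -0.0484, -0.015, 0, 0, -50, -0.53, 0.1084, -0.0484, -0.015, 0, 0, -60, -0.53, 0.1084, -0.0484, -0.015, 0, 0, -70, -0.53, 0.1084, -0.0484, -0.015, 0, 0, -80, -0.53, 0.1084, -0.0484, -0.015, 0, 0, -90, -0.53, 0.1084, -0.0484, -0.045, 0, 0, -90, -0.53, 0.1084, -0.0484, -0.045, 0, 0, -90],
)

```text
t: 6.22
tcp_pos: [0.7148, 0.0929, 0.1184]
eef_rot: [0.002, 0.719, -0.695, -0.001]
wrist_force: [0.2, 0.0, 0.3]
width: 0.0204
```

Emit:
apply_moves(
  motion=[-0.53, 0, 0, -0.03, 0, 0, 0, -0.53, 0, 0, -0.048, 0, 0, 0, -0.53, 0, 0, -0.055, 0, 0, 0, -0.53, 0, 0, -0.055, 0, 0, 0],
)

```text
t: 6.72
tcp_pos: [0.7161, 0.0936, 0.0654]
eef_rot: [0.0, 0.719, -0.695, -0.0]
wrist_force: [-0.0, 1.3, 0.8]
width: 0.0202
```

Emit:
apply_moves(
  motion=[-0.53, -0.005, -0.0002, 0, 0, 0, 0, -0.53, -0.01, -0.0004, 0, 0, 0, 0, -0.53, -0.018, -0.0006, 0, 0, 0, 0, -0.53, -0.027, -0.0009, 0, 0, 0, 0, -0.53, -0.036, -0.0012, 0, 0, 0, 0, -0.53, -0.045, -0.0016, 0, 0, 0, 0, -0.53, -0.054, -0.0019, 0, 0, 0, 0, -0.53, -0.063, -0.0022, 0, 0, 0, 0, -0.53, -0.071, -0.0025, 0, 0, 0, 0, -0.53, -0.077, -0.0027, 0, 0, 0, 0, -0.53, -0.081, -0.0028, 0, 0, 0, 0, -0.53, -0.0839, -0.0029, 0, 0, 0, 0],
)

```text
t: 8.22
tcp_pos: [0.632, 0.0908, 0.0652]
eef_rot: [0.0, 0.719, -0.695, 0.0]
wrist_force: [1.3, 0.8, 0.3]
width: 0.0202
```

Emit:
apply_moves(
  motion=[-0.53, 0.006, 0, 0, 0, 0, 0, -0.53, 0.02, 0, 0.02, 0, 0, 0, -0.53, 0.03, -0.04, 0.07, 0, 0, 10, -0.53, 0.01, -0.07, 0.09, 0, 0, 20, -0.53, -0.01, -0.1, 0.09, 0, 0, 30, -0.53, -0.02, -0.1, 0.09, 0, 0, 40, -0.53, -0.02, -0.1, 0.09, 0, 0, 50, -0.53, -0.02, -0.1, 0.09, 0, 0, 60, -0.53, -0.02, -0.1, 0.09, 0, 0, 70, -0.53, -0.02, -0.1, 0.09, 0, 0, 80, -0.53, -0.02, -0.1, 0.09, 0, 0, 90, -0.53, -0.02, -0.1, 0.09, 0, 0, 90],
)

```text
t: 9.72
tcp_pos: [0.6124, -0.0093, 0.1551]
eef_rot: [-0.0, 1.0, 0.017, -0.0]
wrist_force: [-0.2, 0.1, -0.9]
width: 0.0202
```

Run:
```python
from h import *
s=r.get_state();print(s['tcp_pos'],s['eef_rot'],s['wrist_force'])
for n in('top','scene'):
    c=cam(n,n+'3.png')
    for w in washers(c): print(n,np.round(w,1),plane(c,w[:2],.068)[0].round(4))
    if n=='top':a=c['pixels'][110:360,140:440]
    else:b=c['pixels'][130:380,220:520]
cv2.imwrite('pics/c3.png',cv2.resize(np.hstack([a,b])[...,::-1],None,fx=1.33,fy=1.33))
```

```text
[ 0.61243374 -0.00927225  0.15513234] [-1.59567008e-05  9.99857312e-01  1.68924203e-02 -3.44485567e-05] [-0.16204064  0.10845154 -0.85220397]
scene [630.4 155.7  10.3  28.3 207. ] [0.6903 0.7149 0.068 ]
scene [305.9 197.3   7.   18.8 113. ] [0.4923 0.0659 0.068 ]
scene [322.9 212.2  11.4  13.  100. ] [0.5396 0.0771 0.068 ]
scene [349.1 236.7  13.5  16.7 166. ] [0.6105 0.0914 0.068 ]
```

View pics/c3.png

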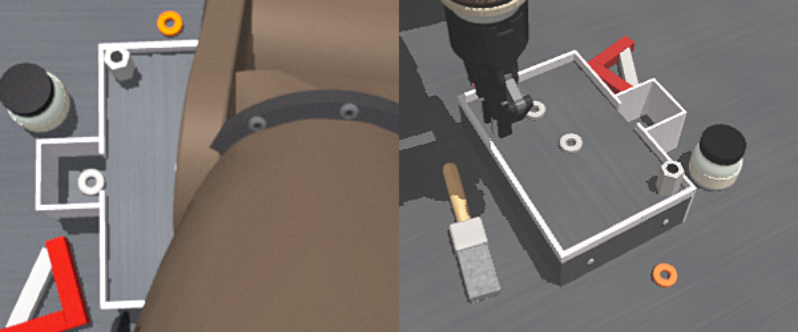

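Run:
```python
from h import *
c=cam('top'); im=cv2.imread('pics/top3.png')[...,::-1]
m=(im.min(2)>170).astype(np.uint8)
uv=[207.7,247]
for z in(.01,.066): print(z,plane(c,uv,z).round(4))
cv2.imwrite('pics/z.png',cv2.resize(np.hstack([im[190:290,150:250],cv2.imread('pics/scene3.png')[180:280,370:470,::-1]])[...,::-1],None,fx=4,fy=4))
```

```text
0.01 [[0.6054 0.2059 0.01  ]]
0.066 [[0.5962 0.1935 0.066 ]]
```

View pics/z.png

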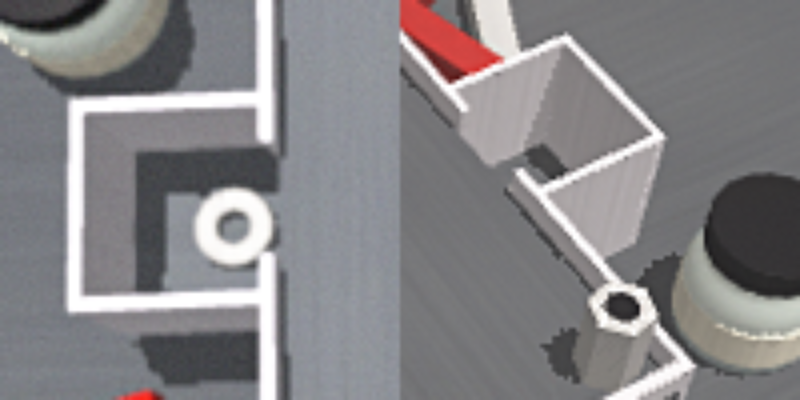

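The first washer lies flat on the pocket floor, at tray (0, 113). The second is centred in front of the gate at world (0.6105, 0.0914).

Emit:
apply_moves(
  motion=[-0.53, 0, 0.045, -0.01, 0, 0, 0, -0.53, 0, 0.0705, -0.03, 0, 0, 0, -0.53, 0, 0.0705, -0.06, 0, 0, 0, -0.53, 0, 0.0705, -0.08, 0, 0, 0, -0.53, 0, 0.0705, -0.09, 0, 0, 0, -0.53, 0, 0.0705, -0.09, 0, 0, 0],
)

```text
t: 10.62
tcp_pos: [0.6121, 0.0612, 0.065]
eef_rot: [-0.0, 1.0, 0.017, -0.0]
wrist_force: [-0.5, 0.0, 0.4]
width: 0.0203
```

Emit:
apply_moves(
  motion=[-0.53, -0.0002, 0.005, 0, 0, 0, 0, -0.53, -0.0004, 0.01, 0, 0, 0, 0, -0.53, -0.0008, 0.018, 0, 0, 0, 0, -0.53, -0.0012, 0.027, 0, 0, 0, 0, -0.53, -0.0016, 0.036, 0, 0, 0, 0, -0.53, -0.002, 0.045, 0, 0, 0, 0, -0.53, -0.0024, 0.054, 0, 0, 0, 0, -0.53, -0.0028, 0.063, 0, 0, 0, 0, -0.53, -0.0032, 0.072, 0, 0, 0, 0, -0.53, -0.0036, 0.082, 0, 0, 0, 0, -0.53, -0.004, 0.092, 0, 0, 0, 0, -0.53, -0.0044, 0.1013, 0, 0, 0, 0],
)

```text
t: 12.12
tcp_pos: [0.6077, 0.1633, 0.0652]
eef_rot: [0.0, 1.0, 0.018, 0.0]
wrist_force: [-0.3, -0.5, 0.6]
width: 0.0206
```

Emit:
apply_moves(
  motion=[-0.53, 0, 0, 0, 0, 0, 0, -0.53, 0, 0, 0, 0, 0, 0, -0.53, 0, -0.012, 0.02, 0, 0, 0, -0.53, -0.03, -0.04, 0.07, 0, 0, -10, -0.53, -0.06, -0.07, 0.09, 0, 0, -20, -0.53, -0.09, -0.09, 0.09, 0, 0, -30, -0.53, -0.101, -0.0916, 0.09, 0, 0, -40, -0.53, -0.101, -0.0916, 0.09, 0, 0, -50, -0.53, -0.101, -0.0916, 0.09, 0, 0, -60, -0.53, -0.101, -0.0916, 0.09, 0, 0, -70, -0.53, -0.101, -0.0916, 0.09, 0, 0, -80, -0.53, -0.101, -0.0916, 0.09, 0, 0, -90],
)

```text
t: 13.62
tcp_pos: [0.5068, 0.0701, 0.1566]
eef_rot: [-0.0, 0.717, -0.697, 0.001]
wrist_force: [-0.9, -0.8, -0.8]
width: 0.0196
```

Run:
```python
from h import *
s=r.get_state();print(s['tcp_pos'],s['eef_rot'],s['wrist_force'])
for n in('top','scene'):
    c=cam(n,n+'4.png')
    for w in washers(c): print(n,np.round(w,1),plane(c,w[:2],.068)[0].round(4),plane(c,w[:2],.01)[0].round(4))
    if n=='top':a=c['pixels'][110:360,140:440]
    else:b=c['pixels'][130:380,220:520]
cv2.imwrite('pics/c4.png',cv2.resize(np.hstack([a,b])[...,::-1],None,fx=1.33,fy=1.33))
```

```text
[0.50683435 0.07009551 0.15656811] [-4.28444740e-04  7.17082967e-01 -6.96987468e-01  5.52176548e-04] [-0.92375074 -0.8286611  -0.84098994]
scene [630.5 155.8  10.2  28.4 203. ] [0.6905 0.7148 0.068 ] [0.6588 0.8011 0.01  ]
scene [321.6 211.6  11.9  15.9 142. ] [0.5372 0.0757 0.068 ] [0.4904 0.0988 0.01  ]
```

View pics/c4.png

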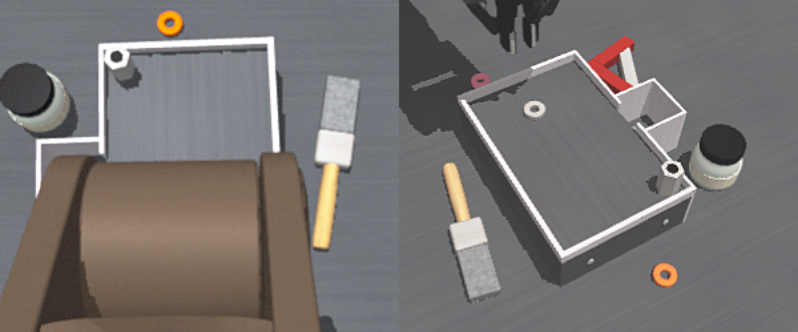

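The deck now holds only the last washer, at crop (534,109). Its measured position is world (0.537, 0.0755), as before.

Emit:
apply_moves(
  motion=[-0.53, 0.0008, 0.0033, -0.04, 0, 0, 0, -0.53, 0.0008, 0.0033, -0.07, 0, 0, 0, -0.53, 0.0008, 0.0033, -0.084, 0, 0, 0, -0.53, 0.0008, 0.0033, -0.09, 0, 0, 0, -0.53, 0.0008, 0.0033, -0.09, 0, 0, 0],
)

```text
t: 14.35
tcp_pos: [0.5078, 0.0742, 0.0657]
eef_rot: [-0.0, 0.72, -0.694, 0.0]
wrist_force: [0.0, -0.2, 0.0]
width: 0.0201
```

Emit:
apply_moves(
  motion=[-0.53, 0.005, 0.0002, 0, 0, 0, 0, -0.53, 0.01, 0.0004, 0, 0, 0, 0, -0.53, 0.018, 0.0006, 0, 0, 0, 0, -0.53, 0.027, 0.0009, 0, 0, 0, 0, -0.53, 0.036, 0.0012, 0, 0, 0, 0, -0.53, 0.045, 0.0016, 0, 0, 0, 0, -0.53, 0.053, 0.0018, 0, 0, 0, 0, -0.53, 0.061, 0.0021, 0, 0, 0, 0, -0.53, 0.068, 0.0024, 0, 0, 0, 0, -0.53, 0.074, 0.0026, 0, 0, 0, 0, -0.53, 0.078, 0.0027, 0, 0, 0, 0, -0.53, 0.081, 0.0028, 0, 0, 0, 0],
)

```text
t: 15.85
tcp_pos: [0.5887, 0.0771, 0.0652]
eef_rot: [0.0, 0.719, -0.695, -0.0]
wrist_force: [0.2, -0.2, -1.0]
width: 0.02
```

Emit:
apply_moves(
  motion=[-0.53, -0.006, 0, 0, 0, 0, 0, -0.53, -0.02, 0, 0.02, 0, 0, 0, -0.53, -0.03, -0.04, 0.07, 0, 0, 10, -0.53, -0.01, -0.07, 0.09, 0, 0, 20, -0.53, 0.01, -0.09, 0.09, 0, 0, 30, -0.53, 0.023, -0.09, 0.09, 0, 0, 40, -0.53, 0.023, -0.09, 0.09, 0, 0, 50, -0.53, 0.023, -0.09, 0.09, 0, 0, 60, -0.53, 0.023, -0.09, 0.09, 0, 0, 70, -0.53, 0.023, -0.09, 0.09, 0, 0, 80, -0.53, 0.023, -0.09, 0.09, 0, 0, 90, -0.53, 0.023, -0.09, 0.09, 0, 0, 90],
)

```text
t: 17.35
tcp_pos: [0.6111, -0.0128, 0.1552]
eef_rot: [-0.0, 1.0, 0.017, -0.0]
wrist_force: [0.0, 0.9, -0.3]
width: 0.0201
```

Run:
```python
from h import *
s=r.get_state();print(s['tcp_pos'],s['eef_rot'],s['wrist_force'])
for n in('top','scene'):
    c=cam(n,n+'5.png')
    for w in washers(c): print(n,np.round(w,1),plane(c,w[:2],.068)[0].round(4),plane(c,w[:2],.01)[0].round(4))
    if n=='top':a=c['pixels'][110:360,140:440]
    else:b=c['pixels'][130:380,220:520]
cv2.imwrite('pics/c5.png',cv2.resize(np.hstack([a,b])[...,::-1],None,fx=1.33,fy=1.33))
```

```text
[ 0.61109646 -0.01281511  0.15518186] [-1.88642432e-05  9.99856587e-01  1.69351525e-02 -7.00650338e-05] [ 0.04500177  0.90423145 -0.30510672]
scene [630.4 155.7  10.3  28.3 206. ] [0.6902 0.7149 0.068 ] [0.6586 0.8013 0.01  ]
scene [303.  197.8   6.7  19.1 107. ] [0.4907 0.0606 0.068 ] [0.4393 0.0823 0.01  ]
scene [342.9 239.3  13.2  16.9 166. ] [0.6106 0.0792 0.068 ] [0.571  0.1028 0.01  ]
```

View pics/c5.png

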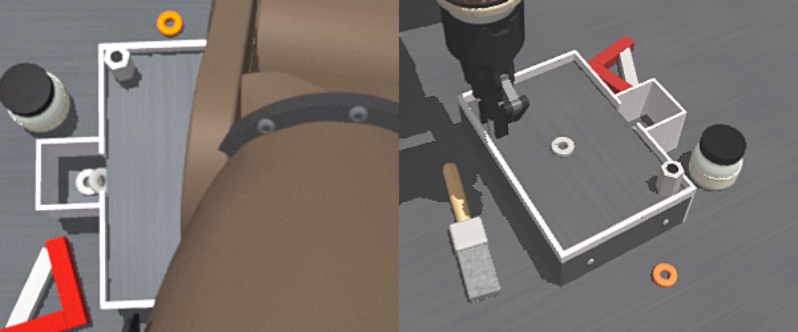

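Run:
```python
from h import *
im=cv2.imread('pics/top5.png')[200:290,160:230]
cv2.imwrite('pics/z5.png',cv2.resize(im,None,fx=6,fy=6,interpolation=cv2.INTER_CUBIC))
c=cam('top')
for z in(.01,.02,.03,.06): print(z,plane(c,[213.5,246],z).round(4))
```

```text
0.01 [[0.6069 0.1972 0.01  ]]
0.02 [[0.6053 0.1951 0.02  ]]
0.03 [[0.6036 0.193  0.03  ]]
0.06 [[0.5985 0.1867 0.06  ]]
```

View pics/z5.png

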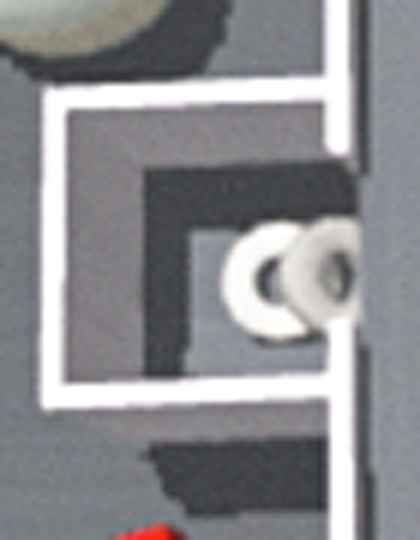

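The second washer leans on the first, inside the pocket and well below the deck edge, which hides part of it. The third is at world (0.6106, 0.0792), lined up with the gate.

Emit:
apply_moves(
  motion=[-0.53, 0.0005, 0.04, -0.01, 0, 0, 0, -0.53, 0.0005, 0.0622, -0.03, 0, 0, 0, -0.53, 0.0005, 0.0622, -0.06, 0, 0, 0, -0.53, 0.0005, 0.0622, -0.08, 0, 0, 0, -0.53, 0.0005, 0.0622, -0.09, 0, 0, 0, -0.53, 0.0005, 0.0622, -0.09, 0, 0, 0],
)

```text
t: 18.25
tcp_pos: [0.6119, 0.0492, 0.0649]
eef_rot: [-0.0, 1.0, 0.017, -0.0]
wrist_force: [0.5, -0.3, -0.0]
width: 0.0203
```

Emit:
apply_moves(
  motion=[-0.53, -0.0002, 0.005, 0, 0, 0, 0, -0.53, -0.0004, 0.011, 0, 0, 0, 0, -0.53, -0.0008, 0.021, 0, 0, 0, 0, -0.53, -0.0012, 0.031, 0, 0, 0, 0, -0.53, -0.0016, 0.041, 0, 0, 0, 0, -0.53, -0.002, 0.051, 0, 0, 0, 0, -0.53, -0.0024, 0.061, 0, 0, 0, 0, -0.53, -0.0028, 0.071, 0, 0, 0, 0, -0.53, -0.0032, 0.082, 0, 0, 0, 0, -0.53, -0.0036, 0.093, 0, 0, 0, 0, -0.53, -0.004, 0.104, 0, 0, 0, 0, -0.53, -0.0044, 0.1135, 0, 0, 0, 0],
)

```text
t: 19.75
tcp_pos: [0.6076, 0.1636, 0.0652]
eef_rot: [-0.0, 1.0, 0.018, 0.0]
wrist_force: [0.3, 0.0, -0.2]
width: 0.0202
```

Emit:
apply_moves(
  motion=[-0.53, 0, 0, 0, 0, 0, 0, -0.53, 0, 0, 0, 0, 0, 0, -0.53, 0, -0.012, 0.02, 0, 0, 0, -0.53, 0, -0.05, 0.08, 0, 0, 0, -0.53, -0.03, -0.11, 0.11, 0, 0, 0, -0.53, -0.05, -0.17, 0.11, 0, 0, 0, -0.53, -0.05, -0.23, 0.11, 0, 0, 0, -0.53, -0.05, -0.29, 0.11, 0, 0, 0, -0.53, -0.05, -0.35, 0.11, 0, 0, 0, -0.53, -0.05, -0.4, 0.11, 0, 0, 0, -0.53, -0.05, -0.4, 0.11, 0, 0, 0, -0.53, -0.05, -0.4, 0.11, 0, 0, 0],
)

```text
t: 21.25
tcp_pos: [0.557, -0.2375, 0.176]
eef_rot: [0.0, 1.0, 0.017, 0.0]
wrist_force: [0.0, 0.3, 0.3]
width: 0.0201
```

Run:
```python
from h import *
s=r.get_state();print(s['t'],s['tcp_pos'],s['wrist_force'])
for n in('top','scene'):
    c=cam(n,n+'6.png')
    for w in washers(c): print(n,np.round(w,1),plane(c,w[:2],.068)[0].round(4),plane(c,w[:2],.01)[0].round(4))
    if n=='top':a=c['pixels'][190:290,150:250];b2=c['pixels'][130:380,140:440]
    else:b=c['pixels'][130:380,220:520]
a=cv2.resize(a,(250,250))
cv2.imwrite('pics/c6.png',np.hstack([a,b2,b])[...,::-1][:,:800])
```

```text
21.25 [ 0.55703587 -0.2375216   0.17601011] [0.01333917 0.31520858 0.25861165]
scene [180.6  73.9   9.   27.7  75. ] [-0.0349 -0.0273  0.068 ] [-0.1382 -0.0143  0.01  ]
scene [630.5 155.8  10.2  28.3 204. ] [0.6905 0.7148 0.068 ] [0.6588 0.8012 0.01  ]
scene [105.9 219.8   8.   20.  135. ] [ 0.376  -0.2776  0.068 ] [ 0.3133 -0.2893  0.01  ]
```

View pics/c6.png

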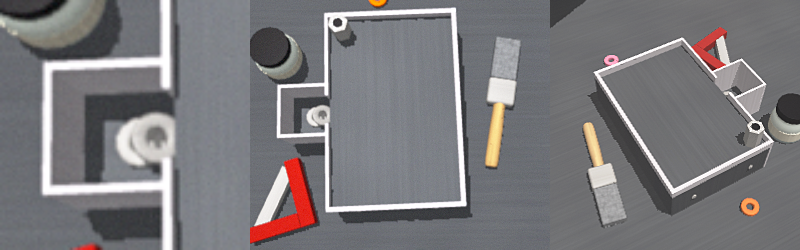

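Run:
```python
from h import *
c=cam('scene')
print('washer stuck at edge would show at',proj(c,[.5985,.1867,.06]),'crop offset 380,170 x6')
t=cam('top')['pixels'][200:270,160:230];s=c['pixels'][170:240,370:440]
cv2.imwrite('pics/z6.png',cv2.resize(np.hstack([t,s])[...,::-1],None,fx=5.5,fy=5.5,interpolation=cv2.INTER_CUBIC))
```

```text
washer stuck at edge would show at [[391.75279995 216.01537283]] crop offset 380,170 x6
```

View pics/z6.png

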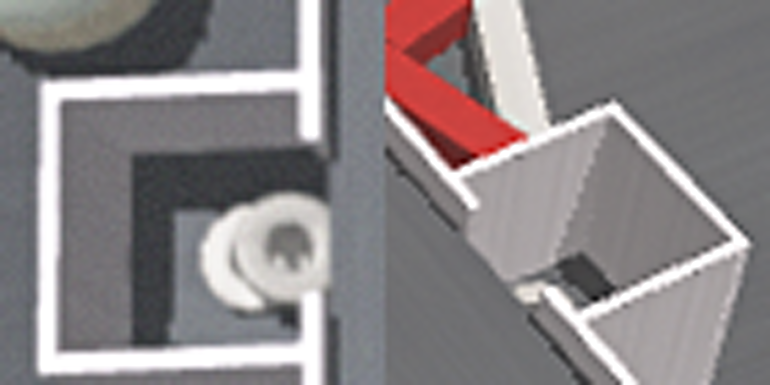

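The pocket holds all three washers. A washer caught on the deck edge would show at about (505,253) in the right half, and only pocket wall is there. The visible rim, at about (530,290), works out to roughly z 30 mm, well below the deck. I'm handing the job in.

```bash
python3 -c "
from h import *
print(r.sign_off(), r.get_state()['t'])"
```

```text
the job is handed in; nothing more can be done
the job is handed in; nothing more can be done
```

I pushed all three washers through the gate one after another, using slightly opened fingers as a V-shaped pusher on the deck, with no lifting. I handed the job in at about 21.4 s of the 58 s allowed; it gave no verdict.

- **Washers:** The deck is empty in both views. The first washer was measured flat on the pocket floor, at about tray (0, 113) mm. The second leans on the first. The third lies on top of them, with its visible rim at roughly z 30 mm by a hand estimate from the scene view, well under the 56 mm limit.
- **Bystanders:** The nut is upright, and it, the jar, square and brush look unmoved in the pictures. I judged this by eye and did not measure their positions again.
- **Arm:** It ended clear, with the TCP at (0.557, -0.238, 0.176). The wrist force read about 0.4 N at the end and stayed below 2 N in every reading.
- **Not measured:** The exact poses of the second and third washers in the pile are not known, because the deck edge hides part of them.

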